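Latch the kiln's cover and hold the start key turned

TASK

On the kiln's control box, secure the shut cover by turning its turnbutton square across the cover's edge. Then take the key from the wooden stand, push it fully home into the lock cylinder (its pins are sticky: wiggle it if it catches), turn it clockwise a quarter turn to the stop, and finish while still holding the key turned there, because the switch springs back. Do not disturb the cup, the jar and the basin.

Things in the scene. Friction and masses are not known exactly. Their poses are not given: they have to be found in the camera images.
- box: Grey steel control box fixed on the bench, 190 (x) x 280 (y) x 85 mm high; origin at the centre of its underside, z up. On its flat top: a steel cover (160 x 120 mm, 6 thick, from y = 12 to 132 mm, hinged on its +y side), the turnbutton beside the cover's free edge, the lock near the -y end and a 12 mm high indicator at (65, -105) mm
- turnbutton_grip (a point): On the turnbutton's vertical pivot axis, at gripping height, 30 mm above the box's top; at (-15, 0) mm in the box frame. Dark steel bar 60 long x 10 wide, 7.5 to 17.5 mm above the box's top, with a raised finger grip 34 long x 10 wide on its middle, its top 42.5 mm above the box's top. The point's x runs along the bar and turns with it. Its ends are alike
- turnbutton (a joint): Its angle in rad, counter-clockwise from above positive. 0: bar parallel to the cover's edge (along the box's x), cover free; +1.57 or -1.57: square across the edge, cover secured (either will do; stops at +1.6 and -1.6). Starts between -0.25 and 0.25. Stays where it is left; turning it takes about 0.05 N m
- cover (a joint): Opening angle of the cover in rad; 0 is shut, as it starts; its own weight keeps it shut
- lock (a point): Centre of the lock cylinder's face, at (-20, -95) mm in the box frame, 89 mm above the bench; axes as the box's, not turning. Brass cylinder, 31 mm across, axis vertical, in a dark ring. Keyway open upward: 16.4 mm along box x, 7.4 mm along y at cylinder 0, 28 mm deep. Two pairs of sticky spring pins, 9 and 17 mm deep, press on the blade's flat sides; passing them takes 5 to 15 N
- cylinder (a joint): Angle of the lock cylinder in rad, clockwise from above is positive. 0 at rest, stop at 1.4 (the quarter turn). A spring turns it back to 0 when it is let go (about 0.08 N m at the stop). The key has about 0.17 rad of play in the keyway, so it must turn some 1.57 rad to bring the cylinder to the stop
- key_grip (a point): Centre of the key's black flat head, the part to grip: 34 (key's x) x 10 (y) x 32 mm high. z up. Below it a steel neck 20 x 9, 10 mm high, whose underside is the shoulder, then a blade 14 (x) x 5 (y), 24 mm long, its last 6 mm tapering to 10 x 2; all centred on one axis. Tip 50 mm below this point. 50 g. Same after a half turn about z. Starts upright in the stand
- key_shoulder (a point): On the key's axis, the level of its shoulder, 26 mm below the head's centre (24 mm above the tip). Fully home, it lies on lock: the shoulder sits on the cylinder's face
- stand: Fixed wooden block 75 (x) x 55 (y) x 32 mm high, origin at the centre of its underside; the key stands in a slot 16.4 (x) x 7.4 mm (y) through its top's centre, its shoulder on the block's top
- cup: Bystander: terracotta cup, 76 mm across, 85 mm high; origin at the centre of its underside
- basin: Bystander: purple plastic basin, 170 mm across, 80 mm high; origin at the centre of its underside
- jar: Bystander: white glaze jar, 70 mm across, 100 mm high; origin at the centre of its underside

How it is judged (in metres and radians):
On the way, in this order (a step that is already met when the one before it is completed fails the run):
1. the turnbutton stands across the cover's edge, the cover shut ((value of joint turnbutton above 1.3 rad or value of joint turnbutton below -1.3 rad) and value of joint cover below 0.06 rad), for 0.2 s.
2. the key is fully home in the cylinder, not yet turned (horizontal distance between key_shoulder and lock below 0.004 m and z of key_shoulder in the frame of lock below 0.004 m and value of joint cylinder below 0.5 rad), for 0.1 s.
3. the key has turned the cylinder to its stop (value of joint cylinder above 1.2 rad and z of key_shoulder in the frame of lock below 0.004 m), for 0.3 s.
At the end, for the whole second after the job is handed in: Fingers grip the key (over 2 N); it is upright, within 4 mm of fully home and of the lock's axis, and holds the cylinder turned clockwise by over 1.2 rad; cover shut (under 0.06 rad), turnbutton across its edge (over 1.3 rad either way) (all of step 1 and all of step 3 and horizontal distance between key_shoulder and lock below 0.004 m and angle between key_grip's own z axis and vertical below 0.15 rad and contact force between the fingers and key above 2 N); the arm keeps its last pose, push and grip.
It fails at once if the cylinder is turned while the turnbutton does not secure the cover (value of joint cylinder above 0.6 rad and value of joint turnbutton between -1.2 and 1.2 rad).
It fails at once if the cup, the jar or the basin is pushed by more than 30 mm (distance of any of cup, jar, basin from where it was at the start of the episode above 0.03 m).
It also fails if it takes over 64 s, if anything falls off the work surface, if the arm or the gripper's body presses on something with over 40 N, if the wrist force passes 120 N, or if a joint passes its speed limit or range.

ROBOT

A 6-joint arm with a two-finger parallel gripper is mounted at the origin on the work surface. World frame = base frame: x ahead of the robot, y to its left, z up, the work surface at z = 0. Lengths are in m, angles in degrees, forces in N, time in s.
With the tool pointing down it reaches from about 0.3 to 0.75 m from the base axis. Payload 8.5 kg.
Tool frame: the origin (TCP) lies between the finger pads; the fingertips stand 19 mm ahead of it and the grasp point (between the pads) is the TCP; z points along the fingers, y is the direction in which the jaws open and shut (so a half turn about z gives the same grasp; the last joint's range is limited). The gripper opens to 85 mm and grips with 20 to 120 N. Pads are 22 mm wide; open, the fingers measure 114 mm over their backs; the gripper's body (76 mm by 85 mm) begins 54 mm behind the grasp point. The pads swing forward as they close: fully open they stand 13 mm farther back than shut.
Start: joints at [55.159, 21.807, 74.336, -0, 83.858, -12.336], TCP at [0.211, 0.508, 0.25] pointing down, gripper open.
Joint ranges: [-178.18, 178.18], [-50.72, 133.34], [12.68, 142.11], [-81.47, 261.47], [9.98, 163.14], [-165.26, 165.26]. Speed limits (degrees/s): [136.94, 136.94, 180, 180, 180, 180].

INTERFACE

Orientations are given as a 3x3 rotation matrix whose columns are the frame's x, y, z axes.
In Python, from rig import env gives the robot as it stands.
- The arm moves only by the shell command python3 -m pendant 'ROWS' [OPENING] [FORCE]. ROWS is JSON, a list of rows, each a list of 2 entries, a list of its own where there are three numbers: the shift along the tool's x, y, z scaled (see below), then the turn, a rotation vector about the tool's x, y, z scaled (see below). A call has 1 to 20 rows; each row shifts and turns the commanded pose from where the row before left it, along the tool's axes as they then stand; what a row does not reach is not made up. The controller multiplies each number of a shift by 0.1 m and each number of a turn by pi/2 rad. A row lasts 1/8 s, in which the tool goes at most 62.5 mm and 10.7 degrees, less where a joint would pass 70% of its speed; a pose out of reach is approached as far as the arm can. A call with a number of a shift or a turn outside -1 to 1 is refused whole. A call with a gripper value outside its range is refused whole. OPENING is the gripper command: -1 is shut, 1 is fully open, values between are in proportion, set as the call begins (- or left out, the last holds). The fingers move at their own pace and stop on an object; FORCE is the grip in N (left out, the last holds). Time passes only in rows, so rows that do not move let the fingers close. It gives the time, the measured TCP pose, the force and the opening at its end, in the units of the state.
- env.observe(): the state, without advancing time (a new reading comes with each control period).
- env.get_image(name): name is "side" or "top" or "wrist"; returns a dict with "image" (384x512x3 uint8, red, green, blue), "K" (3x3 intrinsics, pixels), "R" (3x3) and "t" (3): a world point X has camera coordinates R X + t. Camera axes: x right, y down, z forward; pixel columns grow to the right and rows downward; lengths in m; the calibration is good to about 2 mm. A picture is of the moment at which its call begins. There is no depth.
- env.close_job(): hands the job in, once; it reports no verdict.
The state is a dict: "time_s": time; "q": joint angles; "qvel": joint speeds; "joint_efforts": joint torques, N m; "position": TCP position; "tool_rot": TCP orientation; "ft_force": force on the tool from outside, world axes, zero at the start; "wrist_torque": the same for the moment, N m; "grip_width": finger opening in m.
Only numpy, scipy, OpenCV 4.12 (cv2) and the standard library are available. Lean on these libraries where they do the work, as an engineer would, in place of code of your own. Each camera call takes 0.05 s, during which the arm holds its last target.

## Working session

There is one attempt and no reset: what is moved stays moved. The work goes in short steps, Python scripts to look and compute and a shell command to move; the robot and the scene stay as the last step left them, time stands still between calls to the robot, and variables do not carry over. Pictures are saved under pics/ and viewed, and the job is handed in when it is done.

```bash
ls; mkdir -p pics; cat > h.py <<'E'
import numpy as np, cv2
from rig import env
def snap(n,f):
    d=env.get_image(n); cv2.imwrite('pics/'+f+'.png',cv2.cvtColor(d['image'],cv2.COLOR_RGB2BGR))
    np.savez('pics/'+f+'.npz',**{k:np.array(v) for k,v in d.items()}); return d
def load(f): return dict(np.load('pics/'+f+'.npz'))
def ray(d,u,v):
    c=-d['R'].T@d['t']; r=d['R'].T@np.linalg.inv(d['K'])@np.array([u,v,1.]); return c,r/np.linalg.norm(r)
def onz(d,u,v,z):
    c,r=ray(d,u,v); return c+r*(z-c[2])/r[2]
def tri(obs):
    A=np.zeros((3,3));b=np.zeros(3);rs=[]
    for d,u,v in obs:
        c,r=ray(d,u,v);P=np.eye(3)-np.outer(r,r);A+=P;b+=P@c;rs.append((P,c))
    X=np.linalg.solve(A,b); return X,[np.linalg.norm(P@(X-c)) for P,c in rs]
def proj(d,X):
    p=d['K']@(d['R']@np.array(X)+d['t']);return p[:2]/p[2]
E
python3 - <<'E'
from h import *
for n in ['side','top','wrist']:
    d=snap(n,n+'0'); print(n,-d['R'].T@d['t'],d['K'][0,0])
s=env.observe(); print({k:np.round(v,4).tolist() for k,v in s.items()})
E
```

```text
pics
side [ 0.21614366 -0.54155884  0.67592952] 360.3645454507537
top [0.52034452 0.0820019  1.19772378] 407.5157427588573
wrist [0.14678071 0.53540834 0.37403312] 274.6214407199234
{'time_s': 0.15, 'q': [55.1598, 21.8341, 74.3698, -0.0018, 83.8579, -12.337], 'qvel': [-0.0208, -0.1501, -0.2025, -0.0543, -0.0545, -0.0212], 'joint_efforts': [0.0015, -44.8631, -23.1344, -0.0002, 0.0038, 0.0], 'position': [0.2104, 0.508, 0.2499], 'tool_rot': [[-0.9239, 0.3827, -0.0006], [0.3827, 0.9239, -0.0009], [0.0002, -0.0011, -1.0]], 'ft_force': [0.4744, -0.0269, 0.0837], 'wrist_torque': [0.0359, 0.0278, 0.0165], 'grip_width': 0.0854}
```

```bash
python3 -m pendant --help 2>&1 | head -20
```

```text
invalid input: not JSON, or not a number
```

View pics/side0.png

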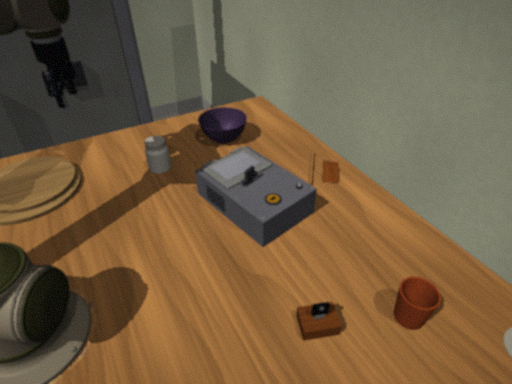

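View pics/top0.png

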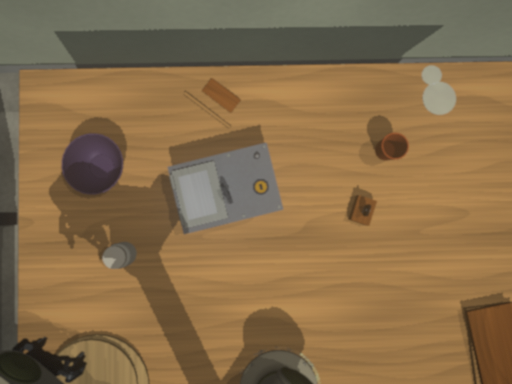

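View pics/wrist0.png

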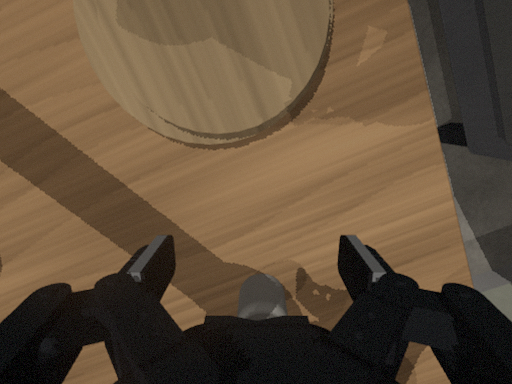

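The overview shows the box in the top view at about (225,187), lock (261,187), turnbutton (226,190), stand (362,208), cup (392,146), jar (119,256) and basin (93,163). I'll zoom in next.

```bash
python3 - <<'E'
from h import *
a=load('top0')['image'][125:245,155:295]; b=load('top0')['image'][180:240,330:390]
c=load('side0')['image'][140:245,190:320]; e=load('side0')['image'][290:345,290:350]
r=lambda i,w,h: cv2.resize(i,(w,h),interpolation=cv2.INTER_CUBIC)
im=np.vstack([np.hstack([r(a,420,360),r(b,360,360)]),]);im2=np.hstack([r(c,520,420),r(e,280,257) if 0 else cv2.copyMakeBorder(r(e,240,220),0,200,0,0,cv2.BORDER_CONSTANT)])
cv2.imwrite('pics/z1.png',im[:,:,::-1]);cv2.imwrite('pics/z2.png',im2[:,:,::-1])
for n in ['top0','side0']:
    d=load(n);hsv=cv2.cvtColor(d['image'],cv2.COLOR_RGB2HSV)
    print(n)
    m=cv2.inRange(hsv,(18,140,120),(32,255,255))
    k,l,s,ce=cv2.connectedComponentsWithStats(m)
    for i in range(1,k):
        if s[i,4]>15: print('yellow',s[i],ce[i])
d=load('top0')
for nm,u,v,z in [('lock',261,187,.089),('tb',226,190,.12),('stand',362,208,.032),('cup',393,146,.085),('jar',119,256,.1),('basin',93,163,.08)]: print(nm,onz(d,u,v,z))
E
```

```text
top0
yellow [255 181  12  12  96] [260.30208333 186.46875   ]
side0
yellow [267 195  12   7  55] [272.49090909 198.07272727]
lock [0.57949167 0.03963571 0.089     ]
tb [0.57166511 0.13361622 0.12      ]
stand [ 0.51675306 -0.25064887  0.032     ]
cup [ 0.68583715 -0.32662311  0.085     ]
jar [0.40173246 0.4230688  0.1       ]
basin [0.65477764 0.49914708 0.08      ]
```

View pics/z1.png

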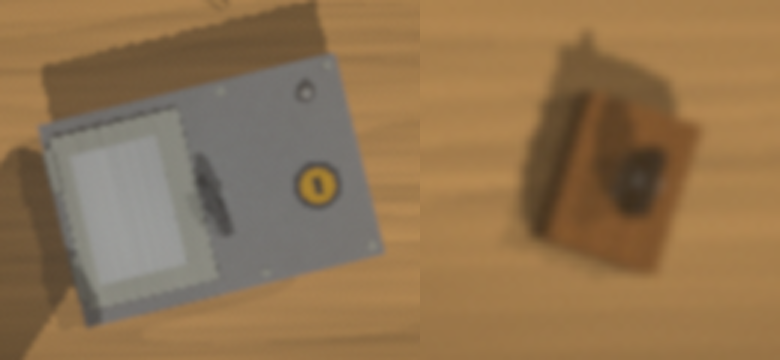

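View pics/z2.png

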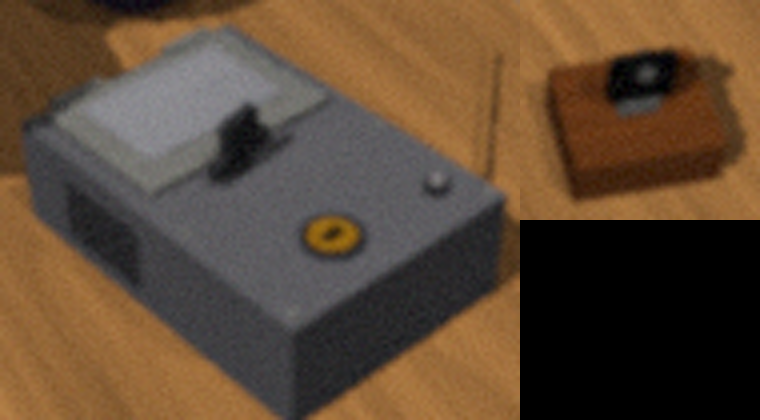

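```bash
cat >> h.py <<'E'
def go(X,yaw=None,rows=None):
    """print tool-axes shift (units of .1 m) to world X from measured pose; turn (units 90deg) about tool z first"""
    s=env.observe();R=np.array(s['tool_rot']);p=np.array(s['position'])
    y0=np.degrees(np.arctan2(R[1,0],R[0,0]))
    print('pos',p.round(4),'yaw',y0.round(2),'q',np.round(s['q'],1),'w',round(s['grip_width'],4),'t',s['time_s'])
    print('shift from here (units)',(R.T@(np.array(X)-p)/.1).round(3))
    if yaw is not None:
        t=(yaw-y0+180)%360-180; print('turn units tool z',round(-t/90,4),'deg',t)
        c,s_=np.cos(np.radians(yaw)),np.sin(np.radians(yaw)); R2=np.array([[c,s_,0],[s_,-c,0],[0,0,-1]])
        print('shift after turn',(R2.T@(np.array(X)-p)/.1).round(3))
E
python3 -m pendant '[[[0,0,0],[0,0,-0.098]],[[0,0,0],[0,0,-0.098]],[[0,0,0],[0,0,-0.098]],[[0,0,0],[0,0,-0.098]],[[0,0,0],[0,0,-0.098]]]' 1
python3 -c "
from h import *
go([.63,.13,.25],201.5)"
```

```text
time_s: 0.78
position: [0.2104, 0.508, 0.2501]
tool_rot: [[-0.928, -0.373, -0.0], [-0.373, 0.928, -0.001], [0.001, -0.0, -1.0]]
ft_force: [0.1, 0.3, 0.6]
grip_width: 0.0853
pos [0.2104 0.508  0.2501] yaw -158.11 q [ 55.2  21.8  74.4  -0.   83.9 -56.7] w 0.0853 t 0.775
shift from here (units) [-2.484e+00 -5.072e+00  1.000e-03]
turn units tool z 0.0043 deg -0.3860855747759615
shift after turn [-2.518e+00 -5.055e+00  1.000e-03]
```

```bash
python3 -m pendant '[[[-0.25,-0.51,0],[0,0,0]],[[-0.25,-0.51,0],[0,0,0]],[[-0.25,-0.51,0],[0,0,0]],[[-0.25,-0.51,0],[0,0,0]],[[-0.25,-0.51,0],[0,0,0]],[[-0.25,-0.51,0],[0,0,0]],[[-0.25,-0.51,0],[0,0,0]],[[-0.25,-0.51,0],[0,0,0]],[[-0.25,-0.51,0],[0,0,0]],[[-0.25,-0.51,0],[0,0,0]],[[0,0,0],[0,0,0]],[[0,0,0],[0,0,0]]]'
python3 -c "
from h import *
d=snap('wrist','w1');go([.63,.13,.25]);print(-d['R'].T@d['t'],d['R'])"
```

```text
time_s: 2.28
position: [0.6303, 0.1262, 0.2499]
tool_rot: [[-0.93, -0.368, -0.001], [-0.368, 0.93, 0.0], [0.001, 0.001, -1.0]]
ft_force: [0.2, 0.3, -0.2]
grip_width: 0.0855
pos [0.63   0.1267 0.2503] yaw -158.36 q [   0.8   31.4   58.     0.    90.6 -110.8] w 0.0854 t 2.325
shift from here (units) [-0.012  0.031  0.003]
[0.56628678 0.1017778  0.37422373] [[-0.36776369  0.92991874  0.00099978]
 [ 0.8951856   0.35373594  0.27113396]
 [ 0.25177889  0.10060821 -0.9625411 ]]
```

View pics/w1.png

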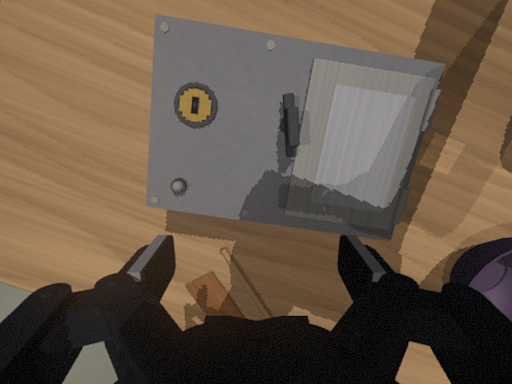

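Wrist view: lock at (196,105), turnbutton grip at (290,126) with its raised top leaning up the picture, cover shut, box top corners at (156,15), (443,64), (390,240), (147,207). Next I measure these.

```bash
python3 - <<'E'
from h import *
d=load('w1');t=load('top0');s=load('side0')
im=d['image'];hsv=cv2.cvtColor(im,cv2.COLOR_RGB2HSV)
m=cv2.inRange(hsv,(15,100,80),(35,255,255)); m[:, :165]=0;m[:,230:]=0;m[:75]=0;m[140:]=0
c=cv2.convexHull(np.vstack(cv2.findContours(m,0,2)[0]));print('lock',cv2.minEnclosingCircle(c),cv2.moments(c)['m10']/cv2.moments(c)['m00'],cv2.moments(c)['m01']/cv2.moments(c)['m00'])
M=cv2.moments(c);lu,lv=M['m10']/M['m00'],M['m01']/M['m00']
print(onz(d,lu,lv,.089)); print(tri([(d,lu,lv),(t,260.5,186.5),(s,272.5,198.1)])); print(tri([(t,260.5,186.5),(s,272.5,198.1)]))
cs=[(156,15),(443,64),(390,240),(147,207)];P=[onz(d,u,v,.085) for u,v in cs];P=np.array(P);print(P.round(4))
print([np.linalg.norm(P[i]-P[i-1]).round(4) for i in range(4)])
b=P[1]-P[0];e=P[2]-P[3]  # +y dir
for v in (b,e):print('yaw',np.degrees(np.arctan2(v[1],v[0]))-90)
v=P[3]-P[0];print('yaw x',np.degrees(np.arctan2(v[1],v[0])))
a=im[80:175,150:320];cv2.imwrite('pics/z3.png',cv2.resize(a,(0,0),fx=4.5,fy=4.5,interpolation=cv2.INTER_CUBIC)[:,:,::-1])
E
```

```text
lock ((194.7404022216797, 104.6662368774414), 17.627227783203125) 194.86307837582623 104.56694995278563
[0.58040969 0.04241165 0.089     ]
(array([0.58085152, 0.04150334, 0.08780477]), [np.float64(0.000747038359133669), np.float64(0.0005848679819424431), np.float64(0.00031087340833428384)])
(array([0.58087849, 0.04096786, 0.08839795]), [np.float64(4.162844230959955e-05), np.float64(4.162844230965447e-05)])
[[ 0.5184 -0.0166  0.085 ]
 [ 0.4565  0.2534  0.085 ]
 [ 0.6397  0.2971  0.085 ]
 [ 0.7037  0.026   0.085 ]]
[np.float64(0.19), np.float64(0.2769), np.float64(0.1884), np.float64(0.2786)]
yaw 12.920706474869576
yaw 13.266112882467098
yaw x 12.932476362469233
```

View pics/z3.png

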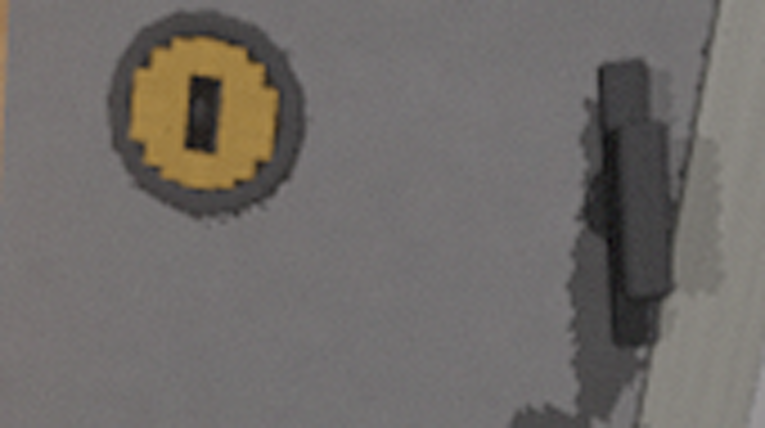

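```bash
python3 - <<'E'
from h import *
d=load('w1');t=load('top0')
f=lambda x,y:(150+x/4.5,80+y/4.5)
a=onz(d,*f(624,62),.1025);b=onz(d,*f(634,345),.1025);print('bar',a,b,np.linalg.norm(a-b),(a+b)/2,np.degrees(np.arctan2(*(b-a)[1::-1])))
a=onz(d,*f(643,122),.1275);b=onz(d,*f(651,297),.1275);print('grip',a,b,np.linalg.norm(a-b),(a+b)/2,np.degrees(np.arctan2(*(b-a)[1::-1])))
# two-view height of grip
T=t['image'][165:210,205:250];cv2.imwrite('pics/z4.png',cv2.resize(T,(720,600),interpolation=cv2.INTER_CUBIC)[:,:,::-1])
S=load('side0')['image'][155:200,230:275];cv2.imwrite('pics/z5.png',cv2.resize(S,(600,600),interpolation=cv2.INTER_CUBIC)[:,:,::-1])
X=(a+b)/2;print(proj(t,X),proj(load('side0'),X))
E
```

```text
bar [0.53833306 0.1237475  0.1025    ] [0.59168616 0.14926076 0.1025    ] 0.05913949157555059 [0.56500961 0.13650413 0.1025    ] 25.556956506073597
grip [0.54950913 0.12940618 0.1275    ] [0.57934864 0.14420959 0.1275    ] 0.03330970992486509 [0.56442888 0.13680789 0.1275    ] 26.386053461405687
[224.69253925 192.64119298] [248.50974774 167.76172404]
```

View pics/z5.png

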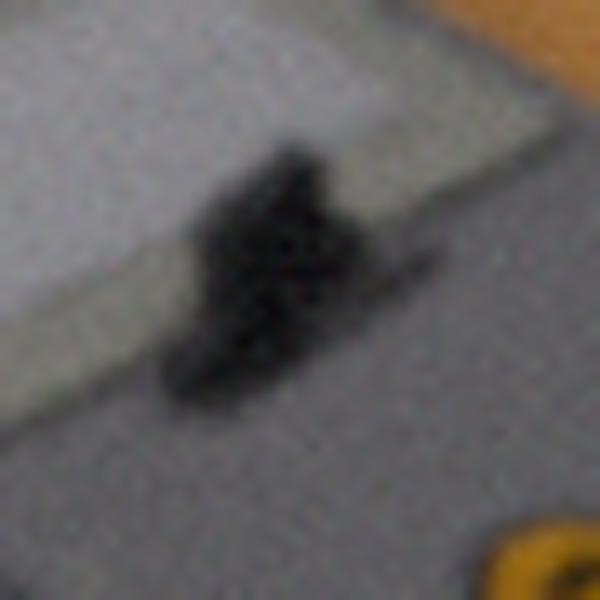

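```bash
python3 -c "
from h import *
go([.5645,.1362,.25],206)"
```

```text
pos [0.63   0.1267 0.2503] yaw -158.36 q [   0.8   31.4   58.     0.    90.6 -110.8] w 0.0854 t 2.325
shift from here (units) [0.574 0.33  0.004]
turn units tool z -0.0484 deg 4.355492398253546
shift after turn [0.547 0.372 0.003]
```

```bash
python3 -m pendant '[[[0,0,0],[0,0,-0.0484]],[[0.274,0.186,0],[0,0,0]],[[0.273,0.186,0],[0,0,0]],[[0,0,0.35],[0,0,0]],[[0,0,0.35],[0,0,0]],[[0,0,0],[0,0,0]],[[0,0,0],[0,0,0]]]' 0
python3 -c "
from h import *
d=snap('wrist','w2');snap('side','s2');go([.5645,.1362,.118],206)"
```

```text
time_s: 3.2
position: [0.5655, 0.136, 0.182]
tool_rot: [[-0.899, -0.438, 0.002], [-0.438, 0.899, 0.0], [-0.002, -0.001, -1.0]]
ft_force: [-0.7, -0.2, -0.3]
grip_width: 0.0428
pos [0.5657 0.1357 0.1821] yaw -154.02 q [   1.8   28.1   75.7   -0.    76.1 -114.1] w 0.0426 t 3.3
shift from here (units) [0.01  0.01  0.641]
turn units tool z -0.0003 deg 0.023468958154580832
shift after turn [0.009 0.009 0.641]
```

View pics/w2.png

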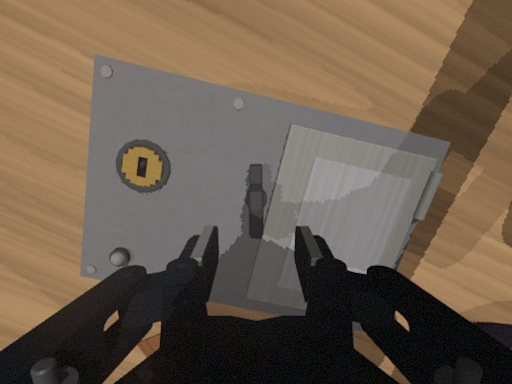

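Bar is vertical in the picture at column 256, midway between the fingertips (217/297): alignment is good. Checking the grip's height across two wrist views, then the lock too.

```bash
python3 - <<'E'
from h import *
d=load('w1');e=load('w2')
X=[.5645,.1366,.1275];print(proj(e,X))
cv2.imwrite('pics/z6.png',cv2.resize(e['image'][150:250,100:320],(0,0),fx=3.5,fy=3.5,interpolation=cv2.INTER_CUBIC)[:,:,::-1])
hsv=cv2.cvtColor(e['image'],cv2.COLOR_RGB2HSV)
m=cv2.inRange(hsv,(15,100,80),(35,255,255)); m[:, :110]=0;m[:,175:]=0;m[:135]=0;m[200:]=0
c=cv2.convexHull(np.vstack(cv2.findContours(m,0,2)[0]));M=cv2.moments(c);l=M['m10']/M['m00'],M['m01']/M['m00'];print(l,onz(e,*l,.089),tri([(d,194.86,104.57),(e,*l)]))
E
```

```text
[256.18316599 214.97459553]
(141.75, 166.03011740684022) [0.58031911 0.04227533 0.089     ] (array([0.58040268, 0.0422951 , 0.08880985]), [np.float64(7.639873176732142e-05), np.float64(7.639873176734942e-05)])
```

View pics/z6.png

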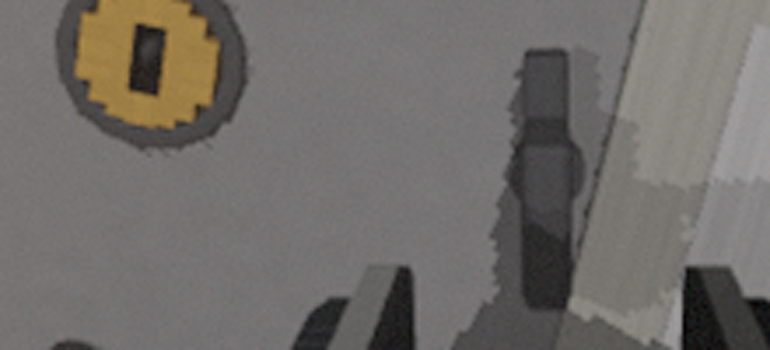

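Grip top centre is seen at (256.3,214.3) against (256.2,215.0) predicted, so its height of 0.1275 holds. Descend and grip.

```bash
python3 -m pendant '[[[0.01,0.01,0.22],[0,0,0]],[[0,0,0.21],[0,0,0]],[[0,0,0.21],[0,0,0]],[[0,0,0],[0,0,0]],[[0,0,0],[0,0,0]]]'
python3 -m pendant '[[[0,0,0],[0,0,0]],[[0,0,0],[0,0,0]],[[0,0,0],[0,0,0]],[[0,0,0],[0,0,0]]]' -1 30
```

```text
time_s: 3.92
position: [0.5645, 0.1359, 0.1177]
tool_rot: [[-0.899, -0.438, 0.002], [-0.438, 0.899, 0.0], [-0.002, -0.001, -1.0]]
ft_force: [0.4, -0.3, 1.2]
grip_width: 0.0428
time_s: 4.42
position: [0.5645, 0.1353, 0.1173]
tool_rot: [[-0.899, -0.437, 0.002], [-0.437, 0.899, -0.001], [-0.001, -0.002, -1.0]]
ft_force: [0.3, -4.7, 5.2]
grip_width: 0.0096
```

```bash
python3 -m pendant '[[[0,0,0],[0,0,0.112]],[[0,0,0],[0,0,0.112]],[[0,0,0],[0,0,0.112]],[[0,0,0],[0,0,0.112]],[[0,0,0],[0,0,0.112]],[[0,0,0],[0,0,0.112]],[[0,0,0],[0,0,0.112]],[[0,0,0],[0,0,0.112]],[[0,0,0],[0,0,0.112]],[[0,0,0],[0,0,0.112]],[[0,0,0],[0,0,0.02]],[[0,0,0],[0,0,0]],[[0,0,0],[0,0,0]]]'
python3 -c "
from h import *
go([.5645,.1362,.118],103)"
```

```text
time_s: 6.05
position: [0.5646, 0.1354, 0.1172]
tool_rot: [[-0.231, 0.973, 0.002], [0.973, 0.231, -0.001], [-0.001, 0.002, -1.0]]
ft_force: [0.2, -3.6, 5.6]
grip_width: 0.0094
pos [0.5646 0.1354 0.1172] yaw 103.33 q [  1.8  31.9  80.7  -0.1  67.2 -11.5] w 0.0094 t 6.05
shift from here (units) [ 0.008  0.001 -0.008]
turn units tool z 0.0037 deg -0.3318366825048429
shift after turn [ 0.008  0.    -0.008]
```

```bash
python3 -m pendant '[[[0,0,0],[0,0,0]],[[0,0,0],[0,0,0]],[[0,0,0],[0,0,0]],[[0,0,-0.4],[0,0,0]],[[0,0,-0.6],[0,0,-0.1]],[[0,0,-0.2],[0,0,-0.11]],[[0,0,0],[0,0,-0.11]],[[0,0,0],[0,0,-0.11]],[[0,0,0],[0,0,-0.11]],[[0,0,0],[0,0,-0.11]]]' 0
python3 -c "
from h import *
snap('wrist','w3');snap('side','s3')
go([.555,-.262,.22],163)"
```

```text
time_s: 7.3
position: [0.5638, 0.136, 0.2362]
tool_rot: [[-0.952, 0.306, -0.0], [0.306, 0.952, 0.0], [0.0, 0.0, -1.0]]
ft_force: [0.7, -0.6, 0.4]
grip_width: 0.043
pos [0.5638 0.136  0.2362] yaw 161.93 q [  1.9  25.4  70.8   0.   83.8 -70.1] w 0.0423 t 7.4
shift from here (units) [-1.151 -3.811  0.161]
turn units tool z -0.0119 deg 1.0736741830694143
shift after turn [-1.08  -3.832  0.162]
```

View pics/w3.png

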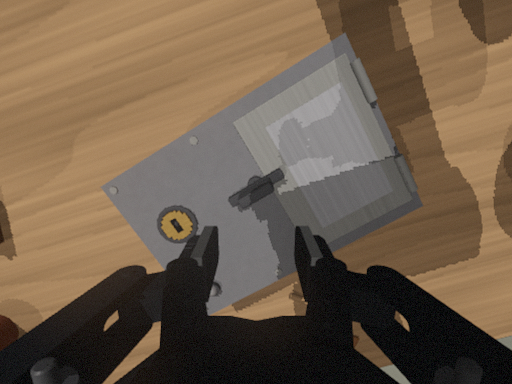

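The turnbutton now lies across the cover's edge: ends at (232,200) and (283,175). I'll put a number on it, then move on to the stand.

```bash
python3 - <<'E'
from h import *
e=load('w3')
a=onz(e,232,200,.1025);b=onz(e,282.5,175,.1025);print(np.linalg.norm(a-b),(a+b)/2,'bar deg',np.degrees(np.arctan2(*(b-a)[1::-1])),'box y = 103')
E
python3 -m pendant '[[[-0.115,-0.38,0],[0,0,0]],[[-0.115,-0.38,0],[0,0,0]],[[-0.115,-0.38,0],[0,0,0]],[[-0.115,-0.38,0],[0,0,0]],[[-0.115,-0.38,0],[0,0,0]],[[-0.115,-0.38,0],[0,0,0]],[[-0.115,-0.38,0],[0,0,0]],[[-0.115,-0.38,0],[0,0,0]],[[-0.115,-0.38,0.08],[0,0,0]],[[-0.115,-0.38,0.08],[0,0,0]],[[0,0,0],[0,0,-0.012]],[[0,0,0],[0,0,0]]]' 0
python3 -c "
from h import *
snap('wrist','w4');go([.555,-.262,.22],163)"
```

```text
0.05515344274996507 [0.56437088 0.13768524 0.1025    ] bar deg 99.31205554957037 box y = 103
time_s: 8.9
position: [0.5548, -0.2605, 0.2203]
tool_rot: [[-0.955, 0.295, -0.0], [0.295, 0.955, 0.0], [0.0, 0.0, -1.0]]
ft_force: [0.1, 0.9, 0.5]
grip_width: 0.0429
pos [ 0.5549 -0.2601  0.2206] yaw 162.88 q [ -36.2   29.4   66.6    0.    84.  -109.1] w 0.0428 t 8.95
shift from here (units) [-0.006 -0.018  0.006]
turn units tool z -0.0014 deg 0.12279098140788847
shift after turn [-0.006 -0.018  0.006]
```

View pics/w4.png

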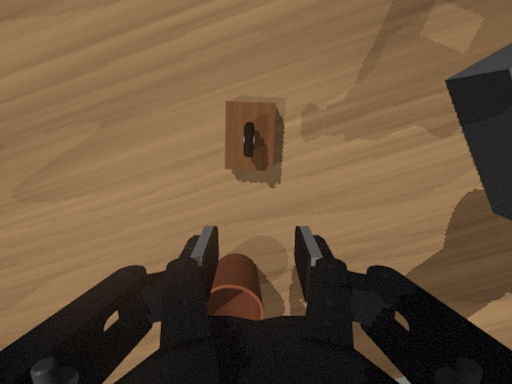

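```bash
python3 - <<'E'
from h import *
cv2.imwrite('pics/z7.png',cv2.resize(load('w4')['image'][90:190,205:305],(600,600),interpolation=cv2.INTER_CUBIC)[:,:,::-1])
cv2.imwrite('pics/z8.png',cv2.resize(load('side0')['image'][295:345,290:350],(720,600),interpolation=cv2.INTER_CUBIC)[:,:,::-1])
E
```

```text
(no output)
```

View pics/z7.png

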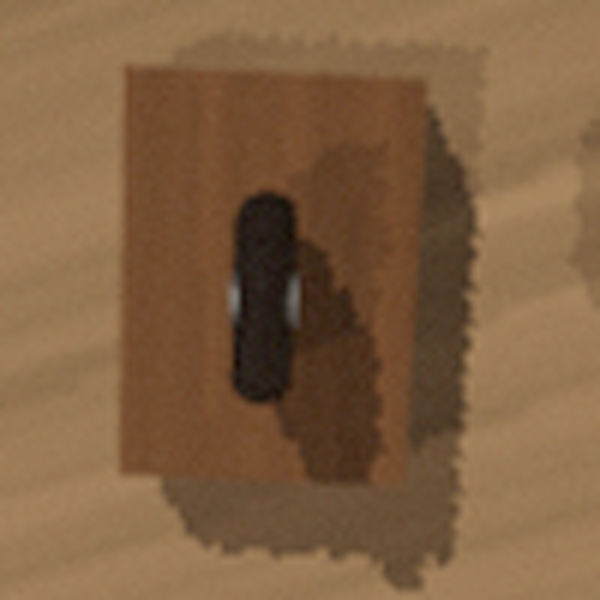

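View pics/z8.png

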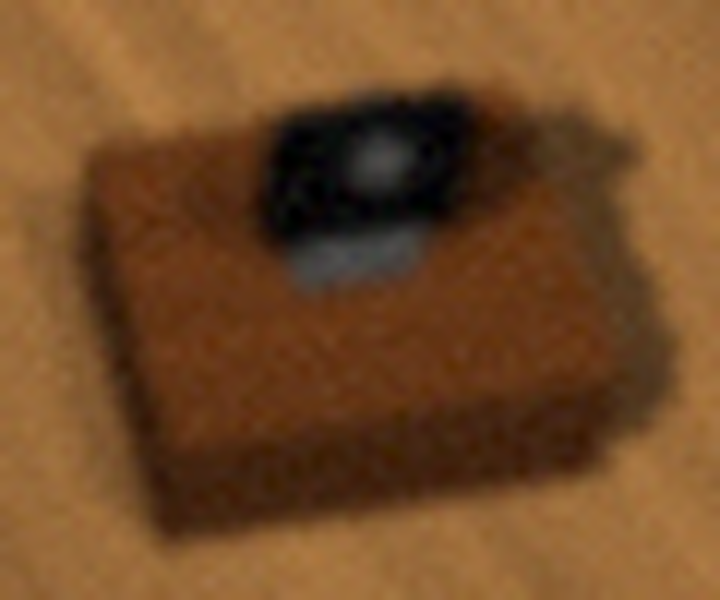

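```bash
python3 - <<'E'
from h import *
d=load('w4');s=load('side0')
f=lambda x,y:(205+x/6,90+y/6)
c=f(264,297.5)
print('key z.074',onz(d,*c,.074)); a=onz(d,*f(266,193),.074);b=onz(d,*f(262,402),.074);print(np.linalg.norm(a-b),'yaw',np.degrees(np.arctan2(*(a-b)[1::-1])))
P=[onz(d,*f(*q),.032) for q in [(126,65),(428,78),(410,485),(120,475)]];P=np.array(P);print(P.mean(0),[np.linalg.norm(P[i]-P[i-1]).round(4) for i in range(4)],[np.degrees(np.arctan2(*(v)[1::-1])).round(2) for v in (P[0]-P[3],P[1]-P[2])],[np.degrees(np.arctan2(*(v)[1::-1])).round(2) for v in (P[0]-P[1],P[3]-P[2])])
# height: head top edge centre in side view (front top edge mid, y -5mm along key y) 
g=(290+368/12,295+108/12); print('side top edge',tri([(d,*c),(s,*g)]))
t=load('top0');print('top stand', proj(t,[*P.mean(0)[:2],.032]))
X=onz(d,*c,.074);print('pred side',proj(s,X),g)
E
```

```text
key z.074 [ 0.51022408 -0.25283615  0.074     ]
0.033447498007969825 yaw 161.2923409488649
[ 0.51128004 -0.25287421  0.032     ] [np.float64(0.0752), np.float64(0.0546), np.float64(0.0749), np.float64(0.056)] [np.float64(160.22), np.float64(161.29)] [np.float64(-109.54), np.float64(-109.21)]
side top edge (array([ 0.51126258, -0.25361225,  0.07092565]), [np.float64(0.0010060046780771047), np.float64(0.0010060046780770839)])
top stand [362.83614879 209.89698394]
pred side [319.62176407 302.95612176] (320.6666666666667, 304.0)
```

Key measured at (0.5107, -0.2529), yaw 161°; the stand's sides come out at 75 × 55 mm and the height agrees within 3 mm. Approaching it.

```bash
python3 -c "
from h import *
go([.5107,-.2529,.058],161)"
```

```text
pos [ 0.5549 -0.2601  0.2206] yaw 162.88 q [ -36.2   29.4   66.6    0.    84.  -109.1] w 0.0428 t 8.95
shift from here (units) [ 0.444 -0.061  1.626]
turn units tool z 0.0209 deg -1.8772090185921115
shift after turn [ 0.442 -0.076  1.626]
```

```bash
python3 -m pendant '[[[0,0,0],[0,0,0.021]],[[0.22,-0.038,0.3],[0,0,0]],[[0.22,-0.038,0.4],[0,0,0]],[[0,0,0.2],[0,0,0]],[[0,0,0],[0,0,0]],[[0,0,0],[0,0,0]]]'
python3 -c "
from h import *
snap('wrist','w5');snap('side','s5');go([.5107,-.2529,.058],161)"
```

```text
time_s: 9.7
position: [0.5114, -0.254, 0.1315]
tool_rot: [[-0.946, 0.325, 0.002], [0.325, 0.946, -0.001], [-0.002, -0.001, -1.0]]
ft_force: [0.7, 0.7, 1.1]
grip_width: 0.0422
pos [ 0.5113 -0.2541  0.1315] yaw 161.04 q [ -38.3   30.1   81.4    0.    68.3 -109.3] w 0.0426 t 9.8
shift from here (units) [0.011 0.009 0.735]
turn units tool z 0.0005 deg -0.04172463264552562
shift after turn [0.01  0.009 0.735]
```

View pics/w5.png

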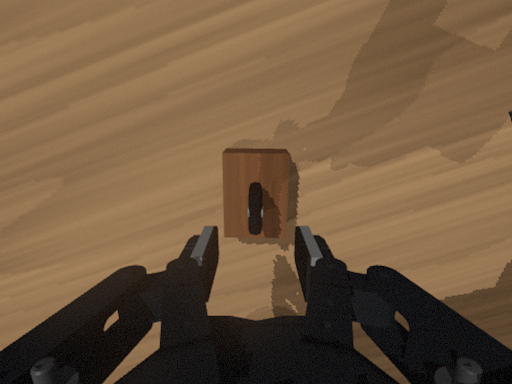

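View pics/s5.png

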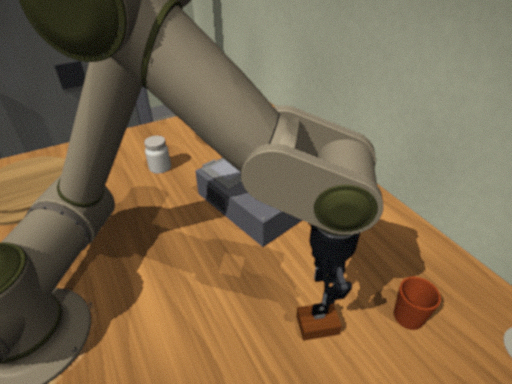

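The key head sits at (255.5,208), midway between the fingers and aligned with the tool; the arm is clear of the cup. Refining with two views.

```bash
python3 - <<'E'
from h import *
d=load('w5');i=d['image']
cv2.imwrite('pics/z9.png',cv2.resize(i[140:250,205:305],(600,660)[:2] if 0 else (545,600),interpolation=cv2.INTER_CUBIC)[:,:,::-1])
m=(i.max(2)<42).astype(np.uint8);m[:175]=0;m[242:]=0;m[:,:244]=0;m[:,268:]=0
r=cv2.minAreaRect(np.vstack(cv2.findContours(m,0,1)[0]));print(r)
print(tri([(load('w4'),249,139.5),(d,*r[0])]),onz(d,*r[0],.074))
E
```

```text
((255.0, 208.0), (50.0, 12.0), 90.0)
(array([ 0.51129988, -0.25370279,  0.0588584 ]), [np.float64(0.00013514066909975822), np.float64(0.00013514066909965197)]) [ 0.50624215 -0.25203209  0.074     ]
```

View pics/z9.png

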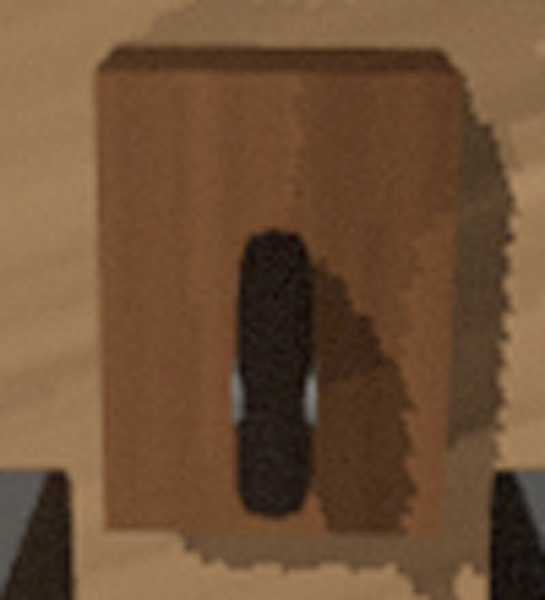

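```bash
python3 - <<'E'
from h import *
d=load('w5');f=lambda x,y:(205+x/5.45,140+y/5.4545)
P=np.array([onz(d,*f(*q),.032) for q in [(98,70),(462,75),(442,530),(106,528)]]);print(P.mean(0),[np.linalg.norm(P[i]-P[i-1]).round(4) for i in range(4)])
lo=onz(d,*f(272,518),.074);up=onz(d,*f(276,230),.042);ut=onz(d,*f(276,230),.074);print(lo,up,ut,(lo+up)/2,np.linalg.norm(lo-up),np.linalg.norm(lo-ut))
p=[np.array(onz(d,*f(x,398),.042)) for x in (232,316)];print('neck',sum(p)/2)
X=np.array([.5113,-.2535,.042]);print('tool y offset of cand', )
E
```

```text
[ 0.510995   -0.25312868  0.032     ] [np.float64(0.0746), np.float64(0.0544), np.float64(0.0742), np.float64(0.0548)]
[ 0.52565118 -0.25880258  0.074     ] [ 0.49631989 -0.24820432  0.042     ] [ 0.48878019 -0.24554087  0.074     ] [ 0.51098553 -0.25350345  0.058     ] 0.044683863394699645 0.039183452045847354
neck [ 0.52104447 -0.25704351  0.042     ]
tool y offset of cand
```

```bash
python3 -m pendant '[[[0.006,0.007,0.24],[0,0,0]],[[0,0,0.24],[0,0,0]],[[0,0,0.245],[0,0,0]],[[0,0,0],[0,0,0]],[[0,0,0],[0,0,0]]]'
python3 -m pendant '[[[0,0,0],[0,0,0]],[[0,0,0],[0,0,0]],[[0,0,0],[0,0,0]],[[0,0,0],[0,0,0]],[[0,0,0],[0,0,0]]]' -1 60
```

```text
time_s: 10.42
position: [0.511, -0.2535, 0.0591]
tool_rot: [[-0.946, 0.325, 0.002], [0.325, 0.946, -0.001], [-0.002, -0.001, -1.0]]
ft_force: [0.2, -0.0, 0.6]
grip_width: 0.0425
time_s: 11.05
position: [0.5106, -0.2534, 0.0586]
tool_rot: [[-0.946, 0.325, 0.001], [0.325, 0.946, -0.001], [-0.001, -0.001, -1.0]]
ft_force: [-1.7, -0.3, 7.0]
grip_width: 0.0092
```

```bash
python3 -m pendant '[[[0,0,-0.15],[0,0,0]],[[0,0,-0.35],[0,0,0]],[[0,0,-0.5],[0,0,0]],[[0,0,-0.4],[0,0,0]],[[0,0,0],[0,0,0]],[[0,0,0],[0,0,0]]]'
python3 -c "
from h import *
snap('wrist','w6');snap('side','s6');go([.5806,.0421,.20],193)"
```

```text
time_s: 11.8
position: [0.51, -0.2527, 0.1974]
tool_rot: [[-0.946, 0.325, -0.001], [0.325, 0.946, 0.001], [0.001, 0.001, -1.0]]
ft_force: [-0.7, 1.1, -0.9]
grip_width: 0.0091
pos [ 0.5099 -0.2527  0.1967] yaw 161.04 q [ -38.3   26.2   76.3    0.    77.6 -109.3] w 0.0093 t 11.9
shift from here (units) [ 0.29   3.018 -0.03 ]
turn units tool z -0.3552 deg 31.96479751666098
shift after turn [-1.352  2.714 -0.033]
```

View pics/w6.png

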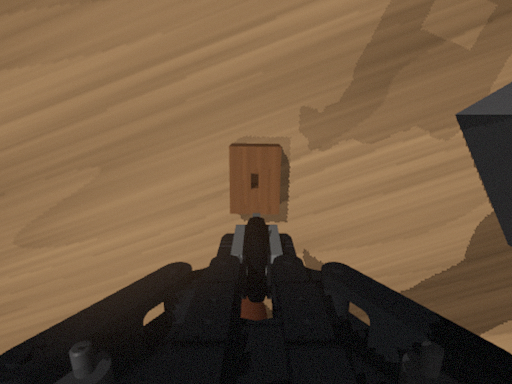

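View pics/s6.png

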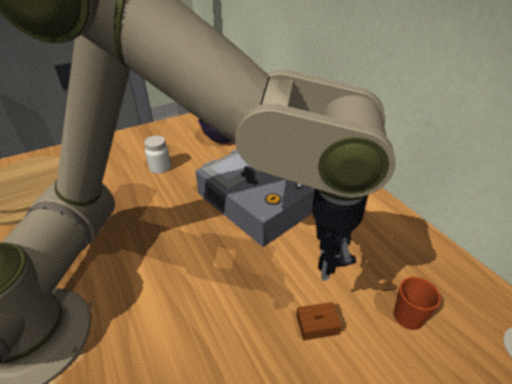

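Key is held; the empty slot is visible at (255,181) and serves to calibrate where the key's axis sits relative to the tool.

```bash
python3 - <<'E'
from h import *
d=load('w6');i=d['image'].astype(int)
s=i[168:195,242:270].max(2);m=(s<38).astype(np.uint8)
k,l,st,ce=cv2.connectedComponentsWithStats(m);print([(st[j],ce[j]) for j in range(1,k) if st[j,4]>8])
big=cv2.resize(d['image'][130:310,195:315],(400,600),interpolation=cv2.INTER_CUBIC)
b2=cv2.resize(load('s6')['image'][225:290,300:365],(400,400),interpolation=cv2.INTER_CUBIC)
cv2.imwrite('pics/z10.png',np.hstack([big,np.vstack([b2,np.zeros((200,400,3),np.uint8)])])[:,:,::-1])
print(onz(d,254.7,180.5,.032))
E
```

```text
[]
[ 0.51026338 -0.25322117  0.032     ]
```

View pics/z10.png

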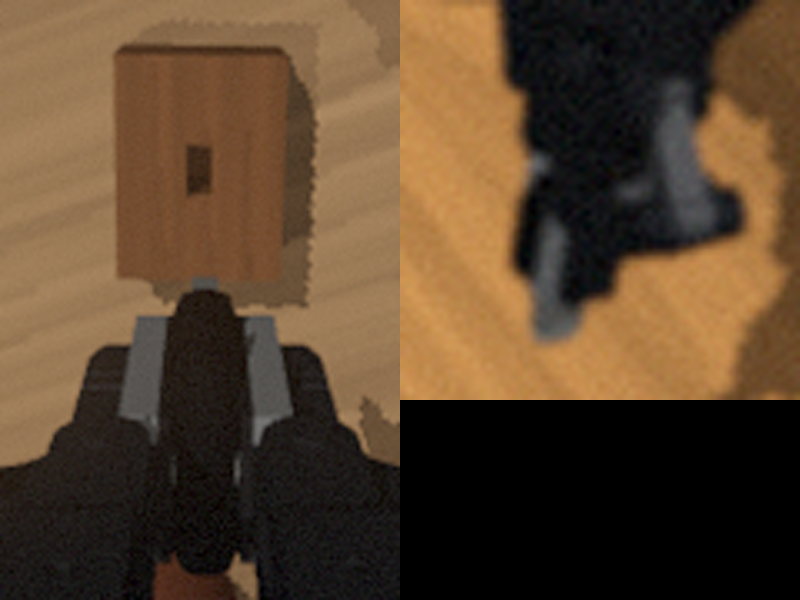

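```bash
python3 - <<'E'
from h import *
p=np.array([.5099,-.2527,.1967]);y=np.radians(161.04);X=np.array([np.cos(y),np.sin(y),0]);Y=np.array([np.sin(y),-np.cos(y),0]);Z=np.array([0,0,-1.])
w=load('w6');s=load('s6')
for n,o in dict(tcp=(0,0,0),tip=(0,0,.05),tipx=(.005,0,.05),blx=(.007,0,.044),headlow=(.017,0,.016),headtopx=(.017,0,-.016),headtopmx=(-.017,0,-.016),fingtip=(0,.005,.019),neck=(.01,0,.026)).items():
    q=p+o[0]*X+o[1]*Y+o[2]*Z;a=proj(w,q);b=proj(s,q)
    print(n,'w',a.round(1),'crop',((a-[195,130])*3.333).round(),'s crop',((b-[300,225])*6.154+[400,0]).round())
E
```

```text
tcp w [254.1 255.5] crop [197. 418.] s crop [567. 223.]
tip w [254.6 219.1] crop [199. 297.] s crop [546. 335.]
tipx w [254.6 212.2] crop [199. 274.] s crop [530. 338.]
blx w [254.5 212.5] crop [198. 275.] s crop [525. 326.]
headlow w [254.2 213. ] crop [197. 277.] s crop [502. 269.]
headtopx w [253.8 238.6] crop [196. 362.] s crop [514. 194.]
headtopmx w [254.  305.3] crop [197. 584.] s crop [634. 176.]
fingtip w [263.1 239.1] crop [227. 364.] s crop [553. 253.]
neck w [254.4 218.3] crop [198. 294.] s crop [522. 288.]
```

```bash
python3 -m pendant '[[[0,0,0],[0,0,-0.0888]],[[0,0,0],[0,0,-0.0888]],[[0,0,0],[0,0,-0.0888]],[[0,0,0],[0,0,-0.0888]],[[-0.225,0.452,0],[0,0,0]],[[-0.225,0.452,0],[0,0,0]],[[-0.225,0.452,0],[0,0,0]],[[-0.225,0.452,0],[0,0,0]],[[-0.225,0.452,0],[0,0,0]],[[-0.225,0.452,0],[0,0,0]],[[0,0,0],[0,0,0]],[[0,0,0],[0,0,0]]]'
python3 -c "
from h import *
d=snap('wrist','w7');snap('side','s7');snap('top','t7');go([.5805,.0422,.15],193)
print(proj(d,[.5804,.0423,.089]))"
```

```text
time_s: 13.4
position: [0.5805, 0.0413, 0.1969]
tool_rot: [[-0.974, -0.225, -0.002], [-0.225, 0.974, -0.0], [0.002, 0.0, -1.0]]
ft_force: [-0.8, -0.9, -0.4]
grip_width: 0.009
pos [0.5807 0.0405 0.1975] yaw -167.08 q [  -7.7   27.4   74.1   -0.    78.5 -110.6] w 0.009 t 13.55
shift from here (units) [-0.002  0.017  0.475]
turn units tool z -0.0009 deg 0.07985525669198523
shift after turn [-0.002  0.017  0.475]
[256.00041491 194.72571158]
```

View pics/w7.png

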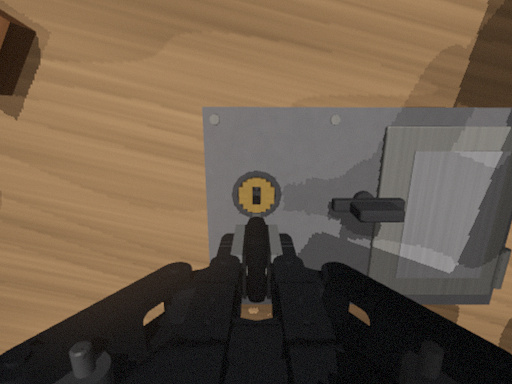

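View pics/s7.png

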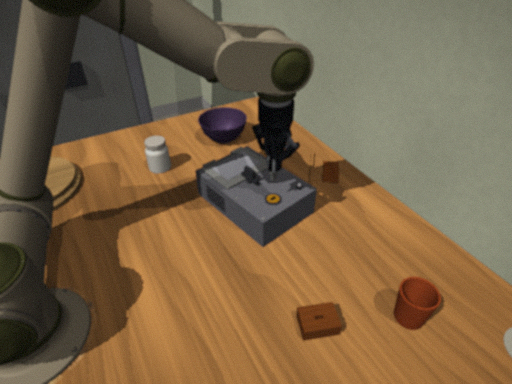

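Lock at (256,195), where predicted; the keyway lines up with the key head's column (256), and the turnbutton still lies across the edge. Lowering to just above the face.

```bash
python3 -m pendant '[[[0,0.013,0.2],[0,0,0]],[[0,0,0.2],[0,0,0]],[[0,0,0.09],[0,0,0]],[[0,0,0],[0,0,0]],[[0,0,0],[0,0,0]],[[0,0,0],[0,0,0]]]'
python3 -c "
from h import *
d=snap('wrist','w8');s=snap('side','s8');go([.5805,.0422,.115],193)
cv2.imwrite('pics/z11.png',cv2.resize(s['image'][150:225,230:320],(720,600),interpolation=cv2.INTER_CUBIC)[:,:,::-1])
cv2.imwrite('pics/z12.png',cv2.resize(d['image'][150:310,176:336],(600,600),interpolation=cv2.INTER_CUBIC)[:,:,::-1])
"
```

```text
time_s: 14.3
position: [0.5808, 0.0428, 0.1495]
tool_rot: [[-0.974, -0.225, 0.001], [-0.225, 0.974, -0.0], [-0.001, -0.0, -1.0]]
ft_force: [0.7, 0.2, -1.3]
grip_width: 0.0092
pos [0.5807 0.0428 0.1493] yaw -166.99 q [  -7.4   30.    78.1    0.    71.8 -110.4] w 0.0094 t 14.4
shift from here (units) [ 0.004 -0.005  0.343]
turn units tool z 0.0001 deg -0.00935638114071935
shift after turn [ 0.003 -0.005  0.343]
```

View pics/z11.png

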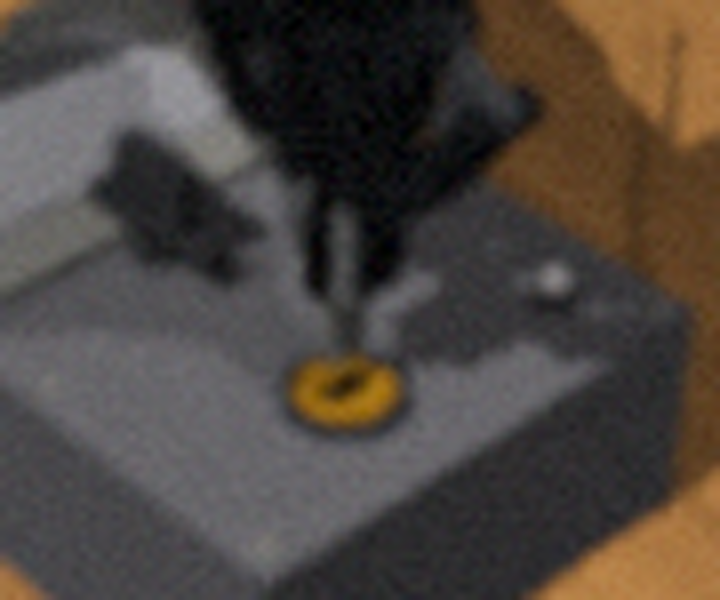

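View pics/z12.png

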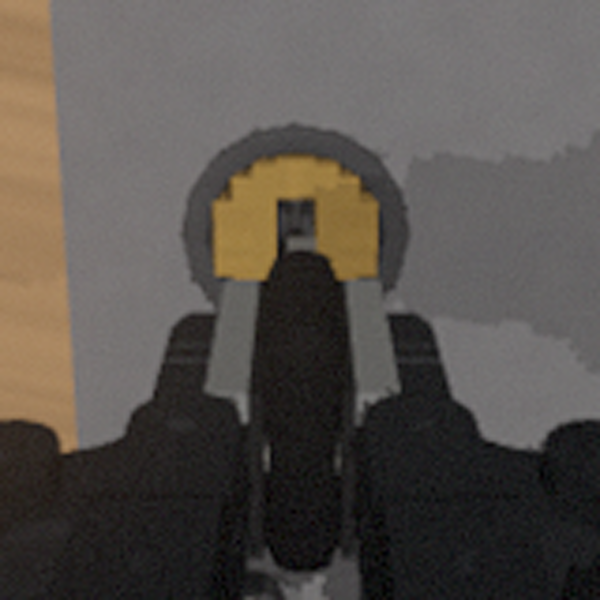

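Key tip at (350,345) in the side crop, right above the keyway (345,385). Start inserting, watching the force.

```bash
python3 -m pendant '[[[0.003,-0.005,0.06],[0,0,0]],[[0,0,0.06],[0,0,0]],[[0,0,0.05],[0,0,0]],[[0,0,0],[0,0,0]],[[0,0,0],[0,0,0]]]'
```

```text
time_s: 15.02
position: [0.5804, 0.042, 0.1318]
tool_rot: [[-0.974, -0.225, -0.0], [-0.225, 0.974, -0.0], [0.0, -0.0, -1.0]]
ft_force: [0.8, -2.7, 0.0]
grip_width: 0.0092
```

```bash
python3 -m pendant '[[[0,0,0.04],[0,0,0]],[[0,0,0.04],[0,0,0]],[[0,0,0],[0,0,0]],[[0,0,0],[0,0,0]]]'
```

```text
time_s: 15.52
position: [0.5809, 0.0423, 0.1247]
tool_rot: [[-0.974, -0.225, 0.002], [-0.225, 0.974, -0.0], [-0.002, -0.001, -1.0]]
ft_force: [0.1, -1.5, 5.8]
grip_width: 0.0091
```

```bash
python3 -m pendant '[[[0,0,0.03],[0,0,0]],[[0,0,0.03],[0,0,0]],[[0,0,0.03],[0,0,0]],[[0,0,0],[0,0,0]],[[0,0,0],[0,0,0]]]'
```

```text
time_s: 16.15
position: [0.5808, 0.0421, 0.1157]
tool_rot: [[-0.974, -0.225, 0.002], [-0.225, 0.974, -0.0], [-0.002, -0.001, -1.0]]
ft_force: [1.0, -2.3, 6.2]
grip_width: 0.0093
```

```bash
python3 -m pendant '[[[0,0,0.015],[0,0,0]],[[0,0,0.015],[0,0,0]],[[0,0,0],[0,0,0]],[[0,0,0],[0,0,0]]]'
python3 -c "
from h import *
d=snap('wrist','w9');s=snap('side','s9');o=env.observe();print(o['ft_force'],o['position'])
cv2.imwrite('pics/z13.png',cv2.resize(s['image'][150:225,230:320],(720,600),interpolation=cv2.INTER_CUBIC)[:,:,::-1])
cv2.imwrite('pics/z14.png',cv2.resize(d['image'][150:310,176:336],(600,600),interpolation=cv2.INTER_CUBIC)[:,:,::-1])
"
```

```text
time_s: 16.65
position: [0.581, 0.0421, 0.1152]
tool_rot: [[-0.974, -0.225, 0.004], [-0.225, 0.974, -0.001], [-0.004, -0.002, -1.0]]
ft_force: [-7.7, -2.3, 26.6]
grip_width: 0.0092
[-7.565131   -1.89238442 26.63230622] [0.5809801  0.04215416 0.11521284]
```

View pics/z13.png

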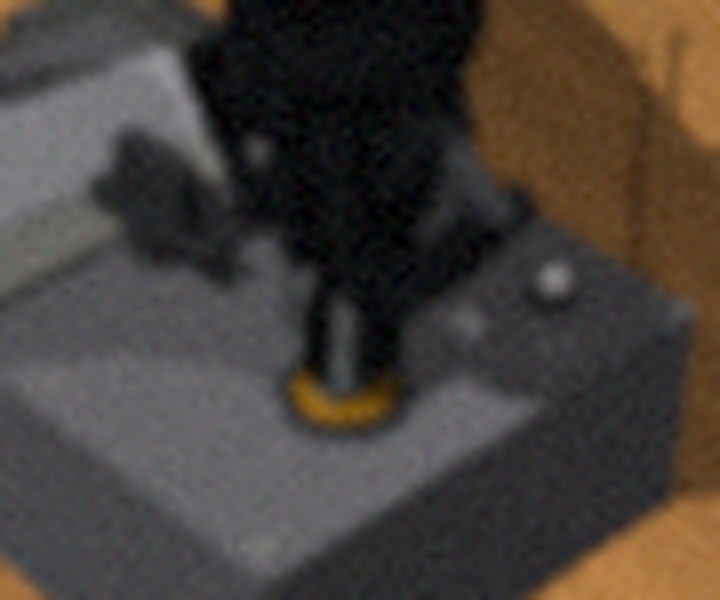

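View pics/z14.png

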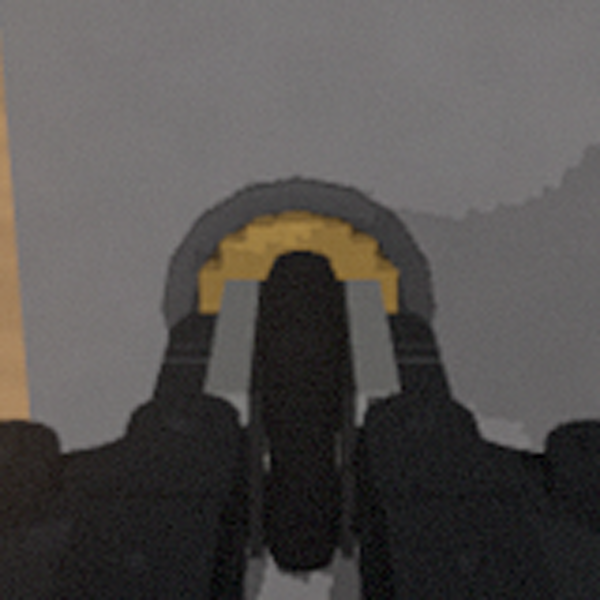

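Progress stopped with the shoulder at about 0.0886 m by the tool height (lock face 0.089) and force up to 27 N: the key is home, without having slipped in the fingers. Easing the push slightly, then turning clockwise.

```bash
python3 -m pendant '[[[0,0,-0.008],[0,0,0]],[[0,0,0],[0,0,0]],[[0,0,0],[0,0,0.05]],[[0,0,0],[0,0,0.1]],[[0,0,0],[0,0,0.1]],[[0,0,0],[0,0,0.1]],[[0,0,0],[0,0,0.1]]]' -1 100
python3 -c "
from h import *
o=env.observe();go([.5805,.0422,.115]);print(o['ft_force'],o['wrist_torque'])"
```

```text
time_s: 17.62
position: [0.5813, 0.042, 0.1154]
tool_rot: [[-0.885, 0.466, 0.004], [0.466, 0.885, -0.001], [-0.004, 0.001, -1.0]]
ft_force: [-4.2, -2.7, 19.1]
grip_width: 0.009
pos [0.5813 0.042  0.1154] yaw 152.23 q [ -7.5  32.2  80.6  -0.   67.  -69.7] w 0.009 t 17.625
shift from here (units) [ 0.008 -0.002  0.004]
[-4.17102759 -2.7159318  19.10906703] [-0.62181776  0.8029906   0.04058329]
```

```bash
python3 -m pendant '[[[0,0,0],[0,0,0.1]],[[0,0,0],[0,0,0.1]],[[0,0,0],[0,0,0.1]],[[0,0,0],[0,0,0.1]],[[0,0,0],[0,0,0.1]],[[0,0,0],[0,0,0.06]],[[0,0,0],[0,0,0]],[[0,0,0],[0,0,0]],[[0,0,0],[0,0,0]]]'
python3 -c "
from h import *
o=env.observe();go([.5805,.0422,.115]);print(o['ft_force'],o['wrist_torque'])
d=snap('wrist','w10');s=snap('side','s10')
cv2.imwrite('pics/z15.png',cv2.resize(s['image'][150:225,230:320],(720,600),interpolation=cv2.INTER_CUBIC)[:,:,::-1])
"
```

```text
time_s: 18.75
position: [0.5813, 0.0416, 0.1154]
tool_rot: [[-0.21, 0.978, 0.005], [0.978, 0.21, -0.002], [-0.003, 0.004, -1.0]]
ft_force: [-4.3, -4.7, 20.8]
grip_width: 0.0087
pos [0.5813 0.0416 0.1154] yaw 102.13 q [ -7.5  32.2  80.6  -0.1  67.  -19.6] w 0.0087 t 18.75
shift from here (units) [ 0.008 -0.007  0.004]
[-4.33752217 -4.71649382 20.84636565] [-0.93273831  0.88502298  0.17756022]
```

View pics/z15.png

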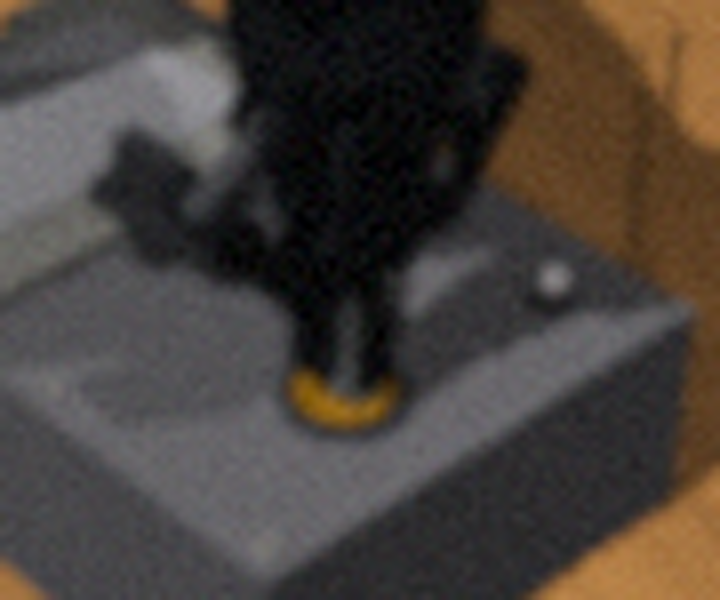

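View pics/w10.png

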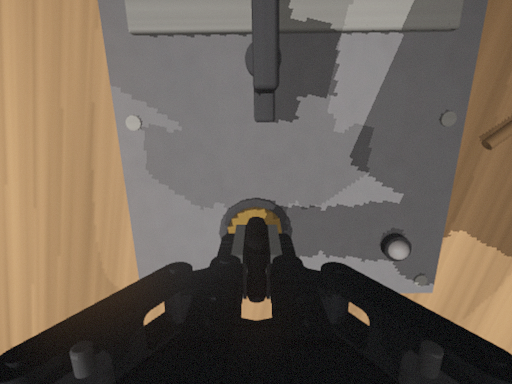

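Turned 91° and the moment has risen to 0.18 N m, above the spring's 0.08. I'll press a bit further to confirm the stop.

```bash
python3 -m pendant '[[[0,0,0],[0,0,0.03]],[[0,0,0],[0,0,0]],[[0,0,0],[0,0,0]],[[0,0,0],[0,0,0]],[[0,0,0],[0,0,0]]]'
python3 -c "
from h import *
o=env.observe();go([.5805,.0422,.115]);print(o['ft_force'],o['wrist_torque'])"
```

```text
time_s: 19.48
position: [0.5812, 0.0415, 0.1154]
tool_rot: [[-0.164, 0.986, 0.004], [0.986, 0.164, -0.002], [-0.003, 0.004, -1.0]]
ft_force: [-4.2, -4.6, 20.6]
grip_width: 0.0083
pos [0.5812 0.0415 0.1154] yaw 99.44 q [ -7.5  32.2  80.6  -0.1  67.  -16.9] w 0.0083 t 19.475
shift from here (units) [ 0.008 -0.006  0.004]
[-4.20823135 -4.56862008 20.61960531] [-1.09010202  0.93432637  0.18938098]
```

```bash
python3 -m pendant '[[[0,0,0],[0,0,0.03]],[[0,0,0],[0,0,0]],[[0,0,0],[0,0,0]]]'
python3 -c "
from h import *
o=env.observe();go([.5805,.0422,.115]);print(o['ft_force'],o['wrist_torque'])
d=snap('wrist','w11')
a=[cv2.resize(load(n)['image'][200:310,210:303],(260,308),interpolation=cv2.INTER_CUBIC) for n in ('w9','w10','w11')]
cv2.imwrite('pics/z16.png',np.hstack(a)[:,:,::-1])
"
```

```text
time_s: 19.85
position: [0.5812, 0.0415, 0.1154]
tool_rot: [[-0.118, 0.993, 0.004], [0.993, 0.118, -0.002], [-0.003, 0.004, -1.0]]
ft_force: [-5.4, -5.7, 20.9]
grip_width: 0.0084
pos [0.5812 0.0415 0.1154] yaw 96.75 q [ -7.5  32.2  80.6  -0.1  67.  -14.2] w 0.0084 t 19.85
shift from here (units) [ 0.008 -0.006  0.004]
[-5.43415527 -5.71847977 20.94387854] [-1.12014164  0.91946153  0.35240001]
```

View pics/z16.png

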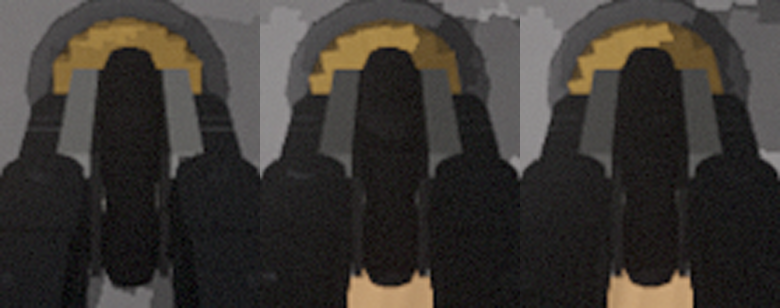

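The moment jumped to 0.35 N m with the key unmoved between the pads, so the stop is reached. Final hold and checks.

```bash
python3 -m pendant '[[[0,0,0],[0,0,0]],[[0,0,0],[0,0,0]],[[0,0,0],[0,0,0]],[[0,0,0],[0,0,0]]]'
python3 -c "
from h import *
s=snap('side','s12');t=snap('top','t12');w=snap('wrist','w12');o=env.observe();print(o['wrist_torque'],o['time_s'])
a=load('side0')['image'];cv2.imwrite('pics/z17.png',np.hstack([s['image'],t['image']])[:,:,::-1][:, ::1] if 0 else cv2.resize(np.hstack([s['image'],t['image']]),(800,300))[:,:,::-1])
e=[onz(w,264,120,.1025)]
print('bar near end',e,'lock->',)
"
```

```text
time_s: 20.4
position: [0.5812, 0.0415, 0.1154]
tool_rot: [[-0.118, 0.993, 0.004], [0.993, 0.118, -0.002], [-0.003, 0.004, -1.0]]
ft_force: [-5.8, -5.3, 20.4]
grip_width: 0.0087
[-1.15225249  0.89620229  0.38467476] 20.55
bar near end [array([0.57725969, 0.10835698, 0.1025    ])] lock->
```

View pics/z17.png

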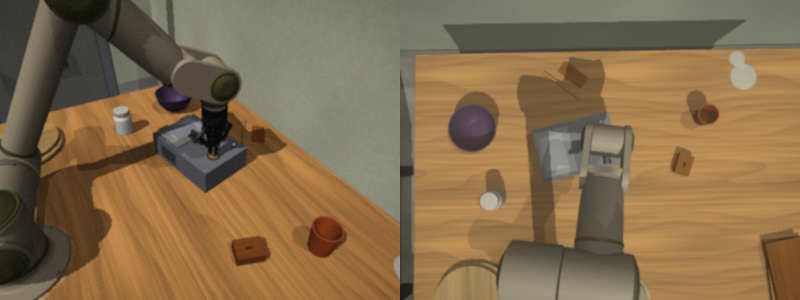

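View pics/w12.png

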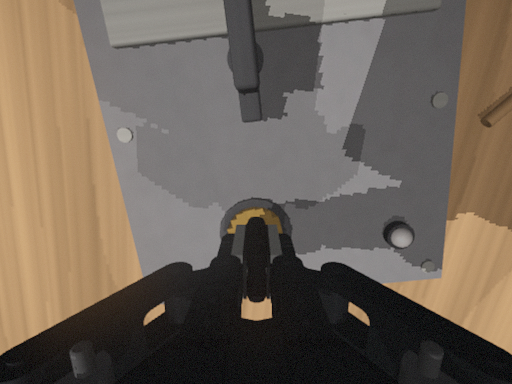

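Side and top views show the cup, jar and basin in place, the turnbutton across the cover's edge, and the key seated and turned with a steady moment (0.38 N m). Handing in.

```bash
python3 -c "
from h import *
w=load('w12');e=onz(w,251.5,120,.1025);v=np.array([.5645,.1364])-e[:2];print('bar deg',np.degrees(np.arctan2(v[1],v[0])),np.linalg.norm(v))
print(env.close_job());print(env.observe()['time_s'])"
```

```text
bar deg 103.23736116897996 0.029536147942536162
the job is handed in; nothing more can be done
None
the job is handed in; nothing more can be done
```

The job is handed in at about 20.6 s of the 64 s allowed, with the key held turned at the stop. The hand-in gave no verdict.

- **Turnbutton:** I gripped it and turned it to the -1.57 rad side. My last check put the bar at 103.2° in the world, with the box's y axis at about 103°. An earlier, coarser reading gave 99°, about 4° off square and still well past the 1.3 rad needed. The cover looked shut in every picture.
- **Key home:** The key went in without catching, so no wiggle was needed. By tool height the shoulder sits at about 0.0886 to 0.089 m, against a lock face at 0.089 m, and the force rose to 27 N when it seated. The tool was within about 1 mm of the lock's measured axis.
- **Quarter turn:** I turned the tool about 96° clockwise, a few degrees past the expected 90°. At 91° to 94° the moment was only 0.18 to 0.19 N m, which did not settle whether it was at the stop. Pressing on raised it to 0.35 N m, then 0.38 N m held steady, with no visible slip in the pads. I could not read the cylinder angle directly.
- **Final hold:** The grip is set to 100 N with about 20 N of downward push.
- **Bystanders:** The cup, jar and basin looked unmoved in the last side and top views, judged by eye.

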